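# Roll the reagent caddy into its parking bay

### The arm

A 7-joint arm with a two-finger parallel gripper is mounted at the origin on the work surface. World frame = base frame: x ahead of the robot, y to its left, z up, the work surface at z = 0. Lengths are in m, angles in rad, forces in N, time in s.
With the tool pointing down it reaches from about 0.425 to 0.95 m from the base axis. Payload 4.7 kg.
Tool frame: the origin (TCP) lies between the finger pads; the fingertips stand 25 mm ahead of it and the grasp point (between the pads) lies 6 mm ahead of it; z points along the fingers, y is the line along which they close (so a half turn about z gives the same grasp; the last joint's range is limited). The gripper opens to 85 mm and grips with 20 to 120 N. Pads are 22 mm wide; open, the fingers measure 114 mm over their backs; the gripper's body (76 mm by 85 mm) begins 54 mm behind the grasp point. The pads swing forward as they close: fully open they stand 13 mm farther back than shut.
Start: joints at [1.116, 0.469, -0.049, 1.532, 0.024, 1.141, -0.082], TCP at [0.279, -0.615, 0.256] pointing down, gripper open.
Joint ranges: [-2.59, 2.59], [-0.33, 1.99], [-1.39, 1.29], [0.1, 2.45], [-1.04, 4.18], [0.21, 1.99], [-2.66, 2.66]. Speed limits (rad/s): [2.57, 2.57, 3.14, 3.14, 3.14, 3.14, 3.14].

### API

Orientations are given as a 3x3 rotation matrix whose columns are the frame's x, y, z axes.
In Python, from rig import * gives the robot as it stands. Calls block until the motion is done:
- movep(position, orientation): joint-space move of the TCP to a pose.
- move_l(position, attitude=None, feed=0.15, until_force=None): straight line of the TCP; attitude=None keeps the orientation; feed is the mean speed in m/s. With until_force (N) it stops when the force on the tool has changed by that much, and returns True; else False.
- move_joints(angles): joint-space move.
- command_gripper(opening, newtons=None): finger opening in m; newtons is the grip in N (None keeps the last); returns when the fingers have stopped.
- sleep(seconds).
- inverse_kinematics(position, orientation): joint angles nearest the present ones, or None.
- sense(): the state.
- camera(name): name is "side" or "top" or "wrist"; returns (picture, depth): 400x640x3 uint8, red, green, blue; 400x640 float32, m along the optical axis (not along the pixel's ray), 0 where there is no reading.
- camera_params(name): a dict with "K" (3x3 intrinsics, pixels), "position" and "rotation" of the camera in the world; the wrist camera has in their place "tool_from_camera" (4x4, takes a point from camera to tool coordinates, whose origin is the TCP and whose axes are the flange's). Camera axes: x right, y down, z forward; pixel columns grow to the right and rows downward; lengths in m; the calibration is good to about 2 mm. A picture is of the moment at which its call begins: read the wrist's pose just before it. camera_params takes no time and is no camera call.
A pose or a line that the arm cannot do raises Unreachable and nothing moves.
- finish_job(): hands the job in; it is judged then, once.
The state is a dict: "time_s": time; "joint_pos": joint angles; "qd": joint speeds; "joint_efforts": joint torques, N m; "position": TCP position; "tcp_rot": TCP orientation; "wrist_force": force on the tool from outside, world axes, zero at the start; "ft_torque": the same for the moment, N m; "finger_gap": finger opening in m; "gripper_force": force on a finger pad.
Only numpy, scipy, OpenCV 4.12 (cv2) and the standard library are available. Lean on these libraries where they do the work, as an engineer would, in place of code of your own. Each camera call takes 0.05 s, during which the arm holds its last target. There are 200 camera calls.

### The job

Push the blue reagent caddy forward by its bar until all four castors trail straight behind their pivots, and only then steer it into the aluminium parking bay. Lean it squarely on the red buffer with a steady push of about 10 N for at least half a second (never more than 20 N), then let go gently, leaving it standing in the bay by the buffer. Keep its wheels on the bench and its bottles upright, do not ram the rails, and do not disturb the tubes and jars around.

Things in the scene. Friction and masses are not known exactly. Their poses are not given: they have to be found in the camera images.
- caddy: blue tray on 4 swivel castors, steel push bar behind, black rubber nose in front; tray 150 long x 130 wide, walls to 80 above the bench, 0.8 to 1.2 kg loaded, rolls with 0.3 N drag. 3 fixed orange-capped tubes (tops 98 high) in its rear row, 2 loose bottles in front. Origin on the bench under the tray's centre; +x forward (away from the bar), +y left. Starts facing roughly world +y, castors askew.
- push_bar (a point): middle of the push bar: level steel rod, 12 diameter, 104 long, along the caddy's y, at (-108, 0, 105) in the caddy's frame; only its two slanting end legs join it, running down and forward to the tray, whose rear wall is 33 in front of the rod. Can be pinched from above at its middle, fingers closing along the caddy's x.
- nose (a point): middle of the flat black rubber nose, 110 wide, 60 to 84 high: at (80, 0, 72) in the caddy's frame; this face meets the buffer
- hub_fl (a point): hub of the front left castor wheel. Its swivel pivot stands at (55, 34) mm in the caddy's frame and the hub lies 14 mm from the pivot horizontally, 12 mm above the bench; the castor trails straight when the hub lies behind its pivot, toward the push bar (caddy -x). Pushed forward, a castor swings behind within about 50 to 60 mm of travel.
- hub_fr (a point): hub of the front right castor wheel. Its swivel pivot stands at (55, -34) mm in the caddy's frame and the hub lies 14 mm from the pivot horizontally, 12 mm above the bench; the castor trails straight when the hub lies behind its pivot, toward the push bar (caddy -x). Pushed forward, a castor swings behind within about 50 to 60 mm of travel.
- hub_rl (a point): hub of the rear left castor wheel. Its swivel pivot stands at (-45, 34) mm in the caddy's frame and the hub lies 14 mm from the pivot horizontally, 12 mm above the bench; the castor trails straight when the hub lies behind its pivot, toward the push bar (caddy -x). Pushed forward, a castor swings behind within about 50 to 60 mm of travel.
- hub_rr (a point): hub of the rear right castor wheel. Its swivel pivot stands at (-45, -34) mm in the caddy's frame and the hub lies 14 mm from the pivot horizontally, 12 mm above the bench; the castor trails straight when the hub lies behind its pivot, toward the push bar (caddy -x). Pushed forward, a castor swings behind within about 50 to 60 mm of travel.
- bay: fixed bay: yellow mark on the bench between two aluminium rails 60 high. Origin on the bench, +x points into the bay along its centre line (roughly world +y). Rails parallel from x = -5 to 80, 142 apart inside (tray: 130); before that they flare from x = -5 to -50, to about 190 apart: the mouth. Parked, the caddy's origin lies on the centre line, 0 to 18 short of the bay's origin, axes alike.
- stop_post: fixed grey block, 50 x 90 x 100 high, on the bay's centre line 120 beyond its origin, same axes. On its near side is the red buffer: an upright pad 90 wide, 57 to 87 high, on a screw rod whose setting is not measured: the pad's free face stands anywhere from x = -40 to -58 of the block's origin, so find it by feel. The pad is sprung: gives 1 per 12 N, bottoms at 4.
- amber: amber bottle, 48 diameter, 95 high, loose in the caddy's front left compartment, origin under its foot, z up its axis
- white_jar: white jar with red cap, 50 diameter, 80 high, loose in the caddy's front right compartment, origin under its foot, z up its axis
- tube_a: loose clear tube with orange cap, 29 diameter (cap 35), 114 high, standing on the bench beyond the caddy's path; bystander
- tube_b: loose clear tube with orange cap, 29 diameter (cap 35), 114 high, standing on the bench beyond the caddy's path; bystander
- tube_c: loose clear tube with orange cap, 29 diameter (cap 35), 114 high, standing on the bench beyond the caddy's path; bystander
- blue_cap: loose white jar with blue cap, 60 diameter, 100 high, standing beyond the bay's end; bystander
- red_cap: loose white jar with red cap, 60 diameter, 90 high, standing beyond the bay's end; bystander

How it is judged:
By the outcome, as a careful person would: the job done as asked, in the order asked, and still so for the second after the job is handed in, with the robot touching nothing.
It also fails if it takes over 62 s, if anything falls off the work surface, if the arm or the gripper's body presses on something with over 40 N, if the wrist force passes 120 N, or if a joint passes its speed limit or range.

## Working session

There is one attempt and no reset: what is moved stays moved. The work goes in short steps, each a Python script; the robot and the scene stay as the last script left them, time stands still between calls to the robot, and variables do not carry over. Pictures are saved under pics/ and viewed, at most 10 in all, crops included, and the job is handed in when it is done.

```bash
mkdir -p pics; ls; python3 - <<'E'
from rig import *
import cv2,numpy as np
s=sense(); print(s)
for n in ("side","top","wrist"):
    im,d=camera(n); cv2.imwrite(f"pics/{n}0.png",im[:,:,::-1]); np.savez(f"pics/{n}0.npz",im=im,d=d)
    print(n,camera_params(n))
E
```

```text
pics
{'time_s': 0.0, 'joint_pos': array([ 1.11612877,  0.46945996, -0.04863888,  1.53370213,  0.02408842,
        1.14099306, -0.08230668]), 'qd': array([ 0.00036679,  0.00097565, -0.00070763, -0.00116354,  0.00085577,
        0.00147052,  0.00180222]), 'joint_efforts': array([ 7.89657352e-04, -5.10306108e+01, -4.64621012e-02, -2.37712222e+01,
        1.06247835e-02,  7.66557612e-03,  1.73882472e-05]), 'position': array([ 0.27860323, -0.61422884,  0.25524555]), 'tcp_rot': array([[ 9.10697392e-01,  4.13073274e-01, -8.55240828e-04],
       [ 4.13074157e-01, -9.10695647e-01,  1.78286550e-03],
       [-4.24100094e-05, -1.97692885e-03, -9.99998045e-01]]), 'wrist_force': array([ 0.04647852,  0.1757527 , -0.13728611]), 'ft_torque': array([-0.03309529,  0.04777661, -0.01232   ]), 'gripper_force': 0.0, 'finger_gap': 0.08562723052632575}
side {'K': array([[425.90602872,   0.        , 323.13556409],
       [  0.        , 425.90602872, 196.54546205],
       [  0.        ,   0.        ,   1.        ]]), 'position': array([ 0.53580346, -0.64527347,  0.90829403]), 'rotation': array([[ 0.99677394, -
[... 368 characters left out ...]
.97233240e-02, -9.95675716e-01,  9.07791736e-02],
       [-9.99805476e-01, -1.96391757e-02,  1.82020838e-03],
       [-2.95091428e-05, -9.07974154e-02, -9.95869383e-01]])}
wrist {'K': array([[333.22721326,   0.        , 319.55232888],
       [  0.        , 333.22721326, 196.89480588],
       [  0.        ,   0.        ,   1.        ]]), 'tool_from_camera': array([[-5.52094281e-04, -9.55787212e-01, -2.94058668e-01,
         7.50894645e-02],
       [ 9.99999847e-01, -5.36427957e-04, -1.33929787e-04,
         2.73638154e-04],
       [-2.97329131e-05, -2.94058697e-01,  9.55787362e-01,
        -1.17094419e-01],
       [ 0.00000000e+00,  0.00000000e+00,  0.00000000e+00,
         1.00000000e+00]])}
```

View pics/side0.png

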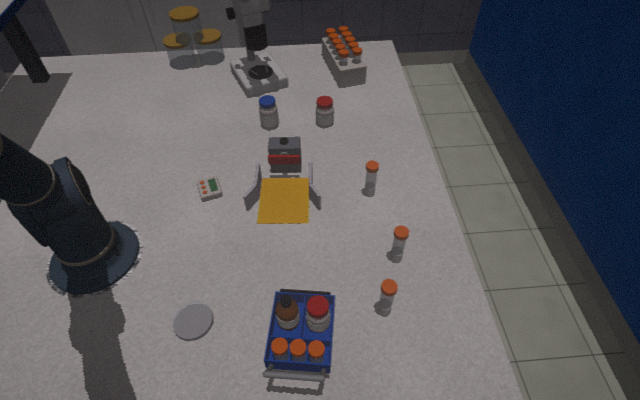

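View pics/top0.png

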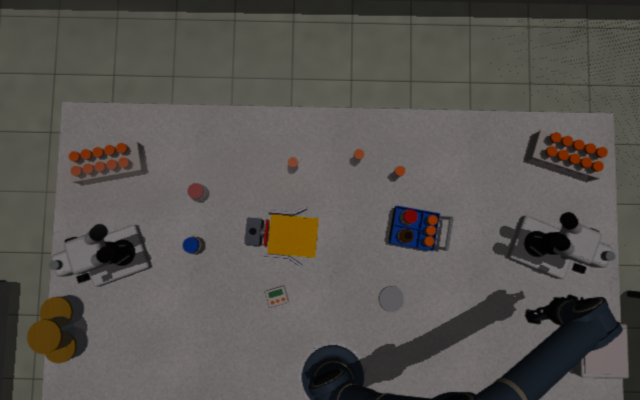

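The side view shows the caddy around (300,335), its bar at (295,375), the bay's yellow mark at (284,200) and the buffer at (285,158). The top view shows the caddy at (415,230), the bar at (448,232), the bay at (290,236) and the post at (255,232). Next I'll measure these using depth and calibration.

```bash
cat > h.py <<'E'
from rig import *
import cv2, numpy as np
from scipy.spatial.transform import Rotation
def grab(name, tag=None):
    s=sense(); im,d=camera(name); p=camera_params(name)
    if name=="wrist":
        T=p["tool_from_camera"]; R=s["tcp_rot"]@T[:3,:3]; t=s["tcp_rot"]@T[:3,3]+s["position"]
    else: R,t=p["rotation"],p["position"]
    if tag: cv2.imwrite(f"pics/{tag}.png",im[:,:,::-1])
    return im,d,p["K"],R,t
def cloud(d,K,R,t):
    v,u=np.mgrid[:d.shape[0],:d.shape[1]]
    c=np.stack([(u-K[0,2])/K[0,0]*d,(v-K[1,2])/K[1,1]*d,d],-1)
    P=c@R.T+t; P[d<=0]=np.nan
    return P
def rays(uv,K,R):
    uv=np.atleast_2d(uv).astype(float)
    c=np.c_[(uv-K[[0,1],[2,2]])/K[[0,1],[0,1]],np.ones(len(uv))]
    return c@R.T
def onz(uv,z,K,R,t):
    r=rays(uv,K,R); return t+r*((z-t[2])/r[:,2])[:,None]
def hsv(im): return cv2.cvtColor(im,cv2.COLOR_RGB2HSV)
def rect(P):
    c,(w,h),a=cv2.minAreaRect(P[:,:2].astype(np.float32)*1000); return np.round(c,1),round(w,1),round(h,1),round(a,2)
def down(yaw): # tool down, tool y at world angle yaw
    y=np.array([np.cos(yaw),np.sin(yaw),0]); z=np.array([0,0,-1.]); return np.stack([np.cross(y,z),y,z],1)
E
python3 - <<'E'
from h import *
for n in ("side","top"):
    f=np.load(f"pics/{n}0.npz"); im,d=f["im"],f["d"]; p=camera_params(n); K,R,t=p["K"],p["rotation"],p["position"]
    P=cloud(d,K,R,t); H=hsv(im); h,s,v=[H[...,i].astype(int) for i in range(3)]
    ok=np.isfinite(P[...,2])&(abs(P[...,0]-.65)<.4)&(abs(P[...,1])<.75)
    x=P[...,0];y=P[...,1];z=P[...,2]
    for nm,m in dict(bluetop=(h>105)&(h<130)&(s>120)&(z>.07)&(z<.09)&(y<-.1),
        yellow=(h>15)&(h<32)&(s>150)&(abs(z)<.012)&(y>-.1)&(y<.3),
        buffer=((h<8)|(h>172))&(s>120)&(z>.05)&(z<.095)&(y>.0)&(y<.4)&(x<.72),
        post=(z>.09)&(z<.11)&(y>.1)&(y<.35)&(s<60),
        rails=(z>.05)&(z<.068)&(y>-.1)&(y<.25)&(s<70)).items():
        q=P[m&ok]
        if len(q)>5: print(n,nm,len(q),rect(q),"z",np.round(np.percentile(q[:,2],[5,50,95])*1000,1), "xy min max",np.round(np.percentile(q[:,:2],[1,99],axis=0)*1000).tolist())
    m=(d>0)&ok&(y<-.1)&(z>.095)&(z<.125)
    q=P[m]; print(n,"bar?",len(q),rect(q)if len(q)>5 else 0)
im,*_=[np.load("pics/side0.npz")["im"]]
a=cv2.resize(im[280:390,230:350],None,fx=4,fy=4,interpolation=cv2.INTER_CUBIC)
b=cv2.resize(im[130:240,230:340],None,fx=2.8,fy=4,interpolation=cv2.INTER_CUBIC)
cv2.imwrite("pics/crop1.png",np.hstack([a,b])[:,:800,::-1])
E
```

```text
side bluetop 528 (array([ 513.7, -266. ]), 151.4, 128.6, 81.03) z [70.7 78.  81.5] xy min max [[441.0, -349.0], [584.0, -185.0]]
side yellow 2166 (array([481.1, 150.3]), 172.5, 137.7, 86.16) z [-2.7  0.2  3.2] xy min max [[412.0, 67.0], [549.0, 233.0]]
side buffer 176 (array([488.2, 235.1]), 13.4, 87.0, 84.91) z [62.5 83.9 88.6] xy min max [[445.0, 228.0], [530.0, 243.0]]
side post 431 (array([597.7, 230.4]), 74.5, 329.0, 66.33) z [ 92.1  99.3 106. ] xy min max [[448.0, 138.0], [732.0, 303.0]]
side rails 381 (array([604.5, 106.7]), 195.7, 467.1, 61.53) z [51.3 59.  64.6] xy min max [[379.0, -84.0], [767.0, 238.0]]
side bar? 2100 (array([ 582.2, -294.3]), 297.6, 175.6, 6.85)
top bluetop 219 (array([ 513.7, -263.3]), 153.6, 130.5, 80.79) z [71.3 78.8 86.2] xy min max [[441.0, -346.0], [587.0, -181.0]]
top yellow 1894 (array([482.4, 151.7]), 172.1, 140.6, 85.59) z [-6.4  0.6  7.6] xy min max [[413.0, 67.0], [553.0, 235.0]]
top buffer 77 (array([488.2, 237.6]), 8.8, 85.3, 84.59) z [62.6 86.2 92.3] xy min max [[446.0, 231.0], [530.0, 243.0]]
top post 385 (array([491. , 279.4]), 55.2, 90.0, 85.66) z [ 92.6 100.2 107. ] xy min max [[448.0, 255.0], [535.0, 307.0]]
top rails 206 (array([594.1, 114.8]), 193.5, 445.6, 61.74) z [53.2 59.5 66. ] xy min max [[381.0, -66.0], [744.0, 243.0]]
top bar? 904 (array([ 627.6, -484.1]), 308.1, 603.9, 13.35)
```

View pics/crop1.png

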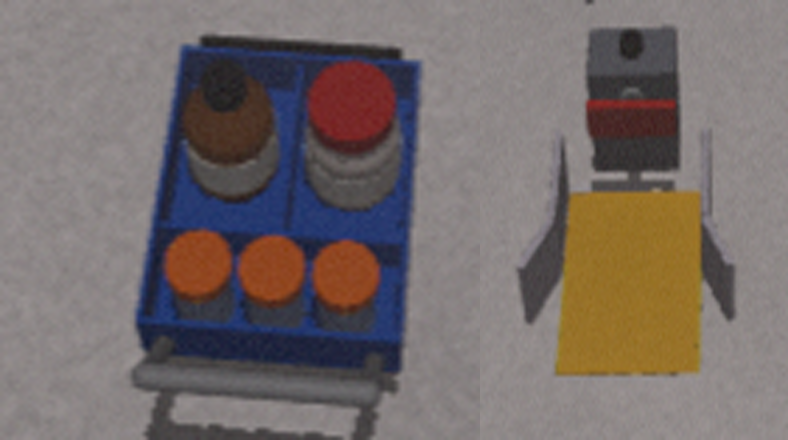

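The crop shows the caddy heading up and slightly right, with the bar at crop (255,382), and the bay open towards it. Depth puts the caddy at about (514,-265) mm with heading 81°. The bay axis is about 85.7° through the post at (491,279). I'll refine both with wrist views.

```bash
python3 - <<'E'
from h import *
Y=np.radians(-99); YB=np.radians(-94.3)
V=[("A1",[.47,-.33,.30],Y),("A2",[.47,-.39,.27],Y),("B1",[.45,.10,.28],YB),("B2",[.45,.19,.28],YB)]
for n,p,y in V:
    q=inverse_kinematics(p,down(y)); print(n,None if q is None else np.round(q,2))
import sys
for n,p,y in V:
    movep(p,down(y)); sleep(.3); im,d,K,R,t=grab("wrist",n); np.savez(f"pics/{n}.npz",im=im,d=d,K=K,R=R,t=t)
    print(sense()["time_s"])
A=[cv2.imread(f"pics/{n}.png") for n in("A1","A2","B1","B2")]
cv2.imwrite("pics/m1.png",cv2.resize(np.vstack([np.hstack(A[:2]),np.hstack(A[2:])]),(800,500),interpolation=cv2.INTER_AREA))
E
```

```text
A1 [ 0.59  0.27 -0.06  1.72  0.02  1.15 -1.21]
A2 [ 0.64  0.35 -0.02  1.68  0.01  1.11 -1.11]
B1 [ 0.38  0.16 -0.76  1.95  0.12  1.07 -2.08]
B2 [ 0.32  0.26 -0.94  1.89  0.23  1.11 -2.36]
1.8
2.525
4.6583
5.4583
```

View pics/m1.png

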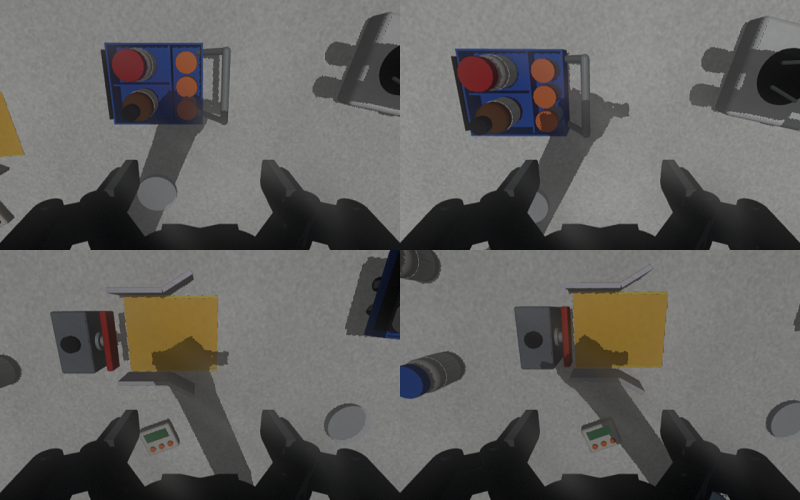

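The montage shows the tray at (155,83) in A1 and the bar vertical at (225,85). In the B views it shows the rails, the buffer face and the post. B1's upper right also catches a front castor under the caddy. Now I'll fit the geometry.

```bash
python3 - <<'E'
from h import *
def load(n):
    f=np.load(f"pics/{n}.npz"); P=cloud(f["d"],f["K"],f["R"],f["t"]); H=hsv(f["im"]).astype(int); return f["im"],P,H
def st(nm,q): 
    if len(q)>5: print(nm,len(q),rect(q),"z",np.round(np.percentile(q[:,2],[5,50,95])*1000,1))
def line(q):
    c=np.median(q[:,:2],0)
    vx,vy,x0,y0=cv2.fitLine(q[:,:2].astype(np.float32),cv2.DIST_HUBER,0,.001,.001).ravel()
    return np.degrees(np.arctan2(vy,vx))%180, np.round([x0*1000,y0*1000],1)
c0=np.array([.5137,-.265])
for n in ("A1","A2"):
    im,P,H=load(n); x,y,z=P[...,0],P[...,1],P[...,2]; h,s,v=H[...,0],H[...,1],H[...,2]
    near=(np.hypot(x-c0[0],y-c0[1])<.15)
    st(n+" blue",P[near&(h>105)&(h<130)&(s>120)&(z>.072)&(z<.088)])
    a=np.radians(81); u=np.array([np.cos(a),np.sin(a)]); w=np.array([-u[1],u[0]])
    f=(x-c0[0])*u[0]+(y-c0[1])*u[1]; g=(x-c0[0])*w[0]+(y-c0[1])*w[1]
    q=P[(f<-.092)&(f>-.125)&(abs(g)<.048)&(z>.095)]
    st(n+" bar",q); print(line(q), "bar top z",np.percentile(q[:,2],90)); 
    m=P[(f<-.092)&(f>-.125)&(abs(g)<.07)&(z>.1)]; st(n+" barwide",m)
    st(n+" caps",P[near&(h<20)&(h>5)&(s>150)&(z>.085)])
for n in ("B1","B2"):
    im,P,H=load(n); x,y,z=P[...,0],P[...,1],P[...,2]; h,s,v=H[...,0],H[...,1],H[...,2]
    a=np.radians(85.7); u=np.array([np.cos(a),np.sin(a)]); w=np.array([-u[1],u[0]]); o=np.array([.4826,.1593])
    f=(x-o[0])*u[0]+(y-o[1])*u[1]; g=(x-o[0])*w[0]+(y-o[1])*w[1]
    st(n+" yellow",P[(h>15)&(h<32)&(s>150)&(abs(z)<.01)&(abs(f)<.15)])
    st(n+" post",P[(z>.094)&(z<.106)&(f>.07)&(f<.17)&(abs(g)<.08)])
    q=P[((h<8)|(h>172))&(s>130)&(z>.06)&(z<.095)&(f>.04)&(f<.1)&(abs(g)<.08)]; st(n+" buf",q)
    fa=(q[:,:2]-o)@u; print("buf face f pct",np.round(np.percentile(fa,[1,5,25,50,95])*1000,1))
    for sd in (1,-1):
        q=P[(z>.053)&(z<.066)&(f>0)&(f<.078)&(g*sd>.06)&(g*sd<.085)]; st(f"{n} rail{sd}",q)
        if len(q)>5: print(line(q),"g pct",np.round(np.percentile((q[:,:2]-o)@w,[2,50,98])*1000,1),"f",np.round(np.percentile((q[:,:2]-o)@u,[1,99])*1000,1))
E
```

```text
A1 blue 1207 (array([ 514.3, -266.5]), 150.0, 128.7, 80.91) z [74.7 79.  80.2]
A1 bar 10911 (array([ 496.5, -369. ]), 33.0, 95.5, 89.36) z [108.7 339.  363.2]
(np.float32(18.261898), array([ 470.4, -373. ], dtype=float32)) bar top z 0.3610626470381186
A1 barwide 11183 (array([ 498.2, -369.3]), 33.0, 113.9, 88.68) z [108.3 338.6 363.2]
A1 caps 1779 (array([ 524.7, -319. ]), 30.6, 65.0, 80.64) z [95.9 97.1 98.3]
A2 blue 1412 (array([ 514.6, -266.5]), 151.2, 128.0, 81.08) z [72.4 78.9 80.2]
A2 bar 8172 (array([ 496.7, -372. ]), 33.0, 96.0, 81.63) z [108.1 326.2 335.7]
(np.float32(64.95322), array([ 487.3, -373.2], dtype=float32)) bar top z 0.3342266929897326
A2 barwide 8452 (array([ 498. , -370.2]), 33.2, 113.8, 89.28) z [107.7 325.9 335.6]
A2 caps 1713 (array([ 506.3, -316.1]), 32.3, 102.0, 81.06) z [96.  97.1 98.2]
B1 yellow 14048 (array([482. , 149.4]), 169.4, 138.2, 85.63) z [-1.6 -0.3  1.1]
B1 post 5026 (array([491.9, 278.4]), 50.6, 88.7, 85.69) z [ 97.3  99.2 100.6]
B1 buf 1271 (array([488.8, 236.3]), 10.4, 88.0, 85.62) z [63.6 85.9 87.3]
buf face f pct [72.4 72.6 73.3 75.5 81.4]

[... 268 characters left out ...]
6), array([560., 189.], dtype=float32)) g pct [-79.4 -75.  -71.4] f [ 0.7 76.9]
B2 yellow 15470 (array([481.7, 149.2]), 169.4, 138.2, 85.68) z [-1.5 -0.2  1.1]
B2 post 5043 (array([491.4, 278.8]), 50.5, 89.8, 85.77) z [ 97.5  99.3 100.6]
B2 buf 894 (array([488.9, 236.7]), 9.8, 86.7, 85.87) z [84.8 86.2 87.5]
buf face f pct [73.  73.5 75.3 77.7 81.8]
B2 rail1 647 (array([411.5, 203.9]), 77.4, 8.6, 85.83) z [54.1 59.2 60.5]
(np.float32(85.75653), array([411.9, 196.9], dtype=float32)) g pct [70.2 73.3 78.1] f [ 0.7 77.4]
B2 rail-1 788 (array([560.4, 192.8]), 77.2, 7.7, 85.76) z [55.3 59.3 60.6]
(np.float32(85.942795), array([560.4, 193.6], dtype=float32)) g pct [-78.8 -75.1 -71.3] f [ 0.9 77.3]
```

Both wrist views agree:
- **Caddy:** (514.4,-266.4) mm, heading 81.0°.
- **Bay:** axis 85.72°, origin about (482.9,159.3), buffer face at bay x ≈ 72.5.

Next: check the bar, grip it and push straight.

```bash
cat >> h.py <<'E'
A0=np.radians(81.0); C0=np.array([.5144,-.2664]); AB=np.radians(85.72); OB=np.array([.4829,.1593])
U=lambda a: np.array([np.cos(a),np.sin(a)])
def tcp(c,a,z=.111,off=(0,0)): # caddy origin xy and heading -> TCP pose
    b=np.asarray(c)-.108*U(a); return np.r_[b,z], down(a-np.pi)
def bay(f,g): return OB+f*U(AB)+g*U(AB+np.pi/2)
def blue(name,c,tag=None,a=A0):
    im,d,K,R,t=grab(name,tag); P=cloud(d,K,R,t); H=hsv(im).astype(int)
    m=(np.hypot(P[...,0]-c[0],P[...,1]-c[1])<.13)&(H[...,0]>105)&(H[...,0]<130)&(H[...,1]>120)&(P[...,2]>.07)&(P[...,2]<.09)
    q=P[m]; print(name,"blue",len(q),rect(q)); return q
def st():
    s=sense(); print("t %.1f"%s["time_s"],"tcp",np.round(s["position"]*1000,1),"F",np.round(s["wrist_force"],1),"gap %.4f"%s["finger_gap"],"grip",np.round(s["gripper_force"],1)); return s
E
python3 - <<'E'
from h import *
ok=True
for n in ("A1","A2"):
    f=np.load(f"pics/{n}.npz"); P=cloud(f["d"],f["K"],f["R"],f["t"]); r=P[...,:2]-C0
    a=r@U(A0); g=r@U(A0+np.pi/2)
    q=P[(a<-.095)&(a>-.122)&(abs(g)<.045)&(P[...,2]>.098)&(P[...,2]<.13)]
    aa=(q[:,:2]-C0)@U(A0); print(n,len(q),rect(q),"top z",np.percentile(q[:,2],95),"along",np.percentile(aa,[2,50,98]))
p,R=tcp(C0,A0); print(p)
for w in [tcp(C0,A0),tcp(C0+.12*U(A0),A0),tcp(bay(-.125,0),AB),tcp(bay(-.005,0),AB)]: print(np.round(inverse_kinematics(*w),2))
E
```

```text
A1 1266 (array([ 497.3, -373.4]), 12.0, 89.5, 80.85) top z 0.11078582558558848 along [-0.11386406 -0.10768673 -0.10253036]
A2 1464 (array([ 497.3, -373.4]), 11.9, 89.7, 80.53) top z 0.1108222337050199 along [-0.11415204 -0.10875183 -0.1028656 ]
[ 0.49750508 -0.37307034  0.111     ]
[ 0.64  0.54 -0.09  1.79  0.06  0.81 -1.21]
[ 0.53  0.48 -0.19  1.9   0.12  0.77 -1.46]
[ 0.3   0.35 -0.28  2.13  0.16  0.68 -1.73]
[ 0.11  0.37 -0.35  2.12  0.2   0.69 -2.02]
```

```bash
python3 - <<'E'
from h import *
command_gripper(.036,40)
p,R=tcp(C0,A0,.20); movep(p,R); 
p[2]=.111; print("contact",move_l(p,feed=.08,until_force=6)); st()
command_gripper(0,60); s=st()
blue("side",C0,"s1"); blue("wrist",C0,"w1")
E
```

```text
contact False
t 9.3 tcp [ 497.9 -373.3  111.6] F [ 0.   0.2 -0.6] gap 0.0358 grip 0.0
t 9.7 tcp [ 497.8 -373.3  111.6] F [-0.2  0.5  2.6] gap 0.0101 grip 58.4
side blue 158 (array([ 513.8, -266.4]), 150.1, 128.2, 81.08)
wrist blue 4695 (array([ 511.9, -283.6]), 116.5, 130.4, 80.95)
```

```bash
python3 - <<'E'
from h import *
for d in (.01,.06,.12):
    p,R=tcp(C0+d*U(A0),A0); p[2]=.1115
    move_l(p,R,feed=.05); st()
c=C0+.12*U(A0)
blue("side",c,"s2"); blue("wrist",c,"w2"); blue("top",c,"t2")
a=cv2.imread("pics/s2.png")[160:360,210:410]; b=cv2.imread("pics/w2.png")
cv2.imwrite("pics/m2.png",np.hstack([cv2.resize(a,(400,400),interpolation=cv2.INTER_CUBIC),cv2.resize(b,(400,250)) .repeat(1,0) if 0 else np.vstack([cv2.resize(b,(400,250)),np.zeros((150,400,3),np.uint8)])]))
E
```

```text
t 10.1 tcp [ 499.7 -361.9  111.6] F [-0.3  0.4  2.5] gap 0.0099 grip 58.6
t 11.3 tcp [ 507.1 -313.5  111.5] F [0.9 0.2 3.3] gap 0.0101 grip 58.8
t 12.6 tcp [ 516.3 -254.3  111.4] F [0.8 0.8 4.5] gap 0.0101 grip 58.9
side blue 108 (array([ 533.3, -148. ]), 151.0, 126.5, 81.05)
wrist blue 4937 (array([ 530.8, -163.8]), 118.3, 130.7, 80.77)
top blue 213 (array([ 532.6, -145.3]), 152.0, 130.5, 80.68)
```

View pics/m2.png

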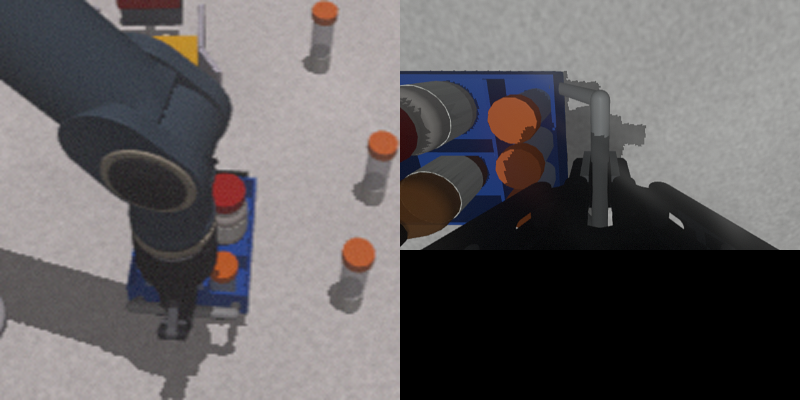

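The crops show the caddy gripped at its bar with bottles upright and the bystander tubes clear. It travelled 120 mm straight with its heading unchanged at 81.0°, about twice the swing-in distance, so the castors should be trailing. Now the smooth steer onto the bay line.

```bash
python3 - <<'E'
from h import *
from scipy.interpolate import CubicHermiteSpline
s=sense(); c=s["position"][:2]+.108*U(A0); r=c-OB
f0=r@U(AB); g0=r@U(AB+np.pi/2); f1=-.125; print(f0,g0)
G=CubicHermiteSpline([f0,f1],[g0,0],[np.tan(A0-AB),0])
N=12; W=[]
for k in range(1,N+1):
    x=k/N; f=f0+(f1-f0)*x; a=A0+(AB-A0)*x*x*(3-2*x)
    p,R=tcp(bay(f,G(f)),a); p[2]=.1117; W.append((p,R))
assert all(inverse_kinematics(*w) is not None for w in W)
for k,w in enumerate(W):
    move_l(*w,feed=.05)
    if k%3==2: st()
sleep(.2)
c=bay(f1,0); print(c)
blue("side",c,"s3"); blue("wrist",c,"w3"); blue("top",c,"t3")
a=cv2.imread("pics/t3.png")[150:310,230:450]
cv2.imwrite("pics/m3.png",cv2.resize(a,None,fx=3.5,fy=3.5,interpolation=cv2.INTER_CUBIC))
E
```

```text
-0.3025167587957837 -0.07303983458645641
t 14.1 tcp [ 511.4 -208.7  111.6] F [0.9 0.7 1.5] gap 0.0099 grip 58.7
t 15.6 tcp [ 492.4 -163.2  111.6] F [0.5 1.2 1. ] gap 0.0103 grip 58.6
t 17.0 tcp [ 472.6 -117.3  111.6] F [0.1 1.  0.3] gap 0.0099 grip 58.7
t 18.4 tcp [465.5 -72.2 111.6] F [-0.9  0.9  1.1] gap 0.0101 grip 58.7
[0.47357117 0.03464859]
side blue 101 (array([471.7,  33.9]), 150.0, 127.8, 87.08)
wrist blue 4818 (array([471.7,  17.9]), 117.3, 130.5, 85.88)
top blue 183 (array([472.1,  37. ]), 150.7, 129.5, 86.49)
```

View pics/m3.png

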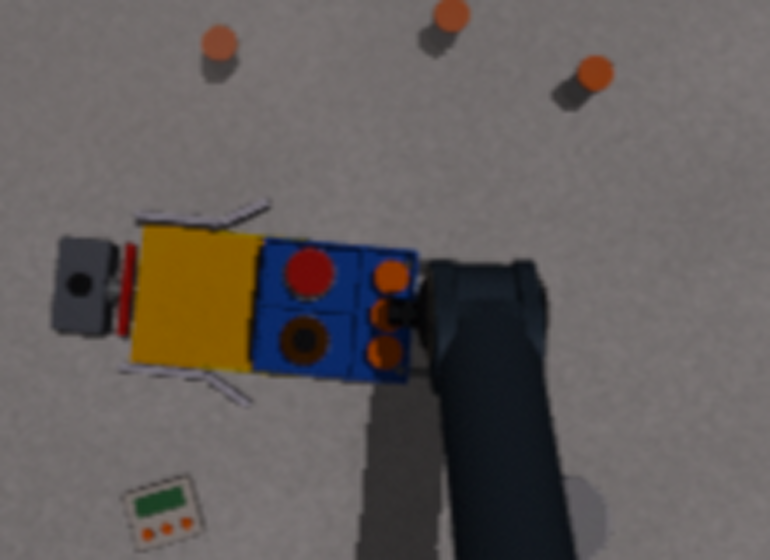

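The top crop shows the caddy at the mouth, its nose at the yellow mark and between the flares, with bottles upright. Three cameras agree it is yawed about +0.5° from the bay, so I'll trim that, check, and advance to just short of the buffer.

```bash
python3 - <<'E'
from h import *
AY=AB-np.radians(.5)
def pose(f): # bar on the bay line, tool trimmed
    b=bay(f-.108,0); return np.r_[b,.1117],down(AY-np.pi)
for f in (-.110,-.07,-.02):
    move_l(*pose(f),feed=.05 if f<-.05 else .04); s=st(); r=s["position"][:2]-OB
    print("bar f,g",np.round(1000*np.array([r@U(AB),r@U(AB+np.pi/2)]),2),"tool yaw",np.degrees(np.arctan2(s["tcp_rot"][1,1],s["tcp_rot"][0,1]))+180)
    for n in ("wrist","side","top"):
        q=blue(n,bay(f,0))
        c=np.array(rect(q)[0])/1000-OB; print("  f,g",np.round(1000*np.array([c@U(AB),c@U(AB+np.pi/2)]),1))
    assert np.hypot(*s["wrist_force"][:2])<8
E
```

```text
t 19.2 tcp [466.7 -57.1 111.7] F [-0.5  1.6 -0. ] gap 0.0097 grip 58.7
bar f,g [-2.1701e+02 -2.0000e-02] tool yaw 85.30219772138865
wrist blue 4843 (array([473.3,  33.4]), 116.4, 131.2, 85.53)
  f,g [-126.3    0.2]
side blue 95 (array([475.2,  49.7]), 151.0, 127.6, 85.06)
  f,g [-109.9   -0.5]
top blue 180 (array([474.6,  52.3]), 150.6, 129.3, 85.21)
  f,g [-107.3    0.3]
t 20.3 tcp [469.7 -17.9 111.7] F [-0.   2.   0.4] gap 0.0101 grip 58.7
bar f,g [-1.7774e+02 -3.0000e-02] tool yaw 85.22084062324262
wrist blue 4886 (array([476.8,  72.8]), 117.0, 130.2, 85.63)
  f,g [-86.7  -0.4]
side blue 95 (array([476.6,  88.3]), 152.2, 128.6, 87.1)
  f,g [-71.3   1. ]
top blue 163 (array([477.5,  91.4]), 149.6, 128.9, 85.27)
  f,g [-68.1   0.3]
t 21.8 tcp [473.4  31.8 111.7] F [-0.9  0.5  1. ] gap 0.0101 grip 58.6
bar f,g [-1.2783e+02 -1.0000e-02] tool yaw 85.2119247002328
wrist blue 4770 (array([480.4, 122.5]), 117.1, 130.8, 85.52)
  f,g [-36.9  -0.3]
side blue 87 (array([481.2, 137.7]), 149.7, 128.8, 85.24)
  f,g [-21.7   0.1]
top blue 155 (array([482., 142.]), 148.2, 129.1, 85.47)
  f,g [-17.3  -0.4]
```

It's centred to within about 0.5 mm, square, and the side forces are negligible. Now I'll feel for the buffer and lean.

```bash
python3 - <<'E'
from h import *
u=np.r_[U(AB),0]; AY=AB-np.radians(.5)
sleep(.2); F0=np.mean([sense()["wrist_force"] for _ in range(3)],0); print("F0",F0)
push=lambda: -(sense()["wrist_force"]-F0)@u
s=sense(); p0=s["position"].copy(); p0[2]=.1117; R=down(AY-np.pi)
hit=move_l(p0+.025*u,R,feed=.008,until_force=4); s=st(); print("hit",hit,"travel",(s["position"]-p0)@u,"push",push())
if hit:
    p=s["position"].copy(); p[2]=.1117; k=0
    while push()<9.3 and k<30:
        p=p+.00015*u; k+=1; move_l(p,R,feed=.005); sleep(.06)
    print("steps",k,"push %.1f"%push()); t0=sense()["time_s"]
    for i in range(10): sleep(.1); print("%.1f"%push(),end=" ")
    s=st(); print(s["ft_torque"])
E
```

```text
F0 [-0.87836814  0.02831088 -0.32510156]
t 23.9 tcp [474.2  44.5 111.5] F [ 0.1 -0.9  2.4] gap 0.0099 grip 59.0
hit True travel 0.012912362048965578 push 0.8888466553737848
steps 22 push 10.0
9.3 9.7 9.0 9.2 9.2 9.8 9.5 10.2 8.8 9.4 t 31.8 tcp [474.6  45.5 111.7] F [ 0.5 -9.5  2.4] gap 0.0094 grip 59.0
[-1.94196276 -0.07579033  0.13514688]
```

I held about 9.5 N steadily for over 1 s. Now I'll ease off, release and lift clear.

```bash
python3 - <<'E'
from h import *
F0=np.array([-.88,.03,-.33]); u=np.r_[U(AB),0]; R=down(AB-np.radians(.5)-np.pi)
push=lambda: np.mean([-(sense()["wrist_force"]-F0)@u for _ in range(3)])
p=sense()["position"].copy(); p[2]=.1117; k=0
while push()>1.5 and k<20:
    p=p-.0002*u; k+=1; move_l(p,R,feed=.006); sleep(.05)
print(k,push()); st()
command_gripper(.0101,20); sleep(.2); command_gripper(.018); sleep(.2); command_gripper(.034); sleep(.2); s=st()
p=s["position"].copy(); p[2]=.22; move_l(p,feed=.08); st()
movep([.47,.10,.30],down(AB-np.pi)); sleep(.3)
c=bay(-.008,0)
for n in ("wrist","side","top"):
    q=blue(n,c,n+"9"); r=np.array(rect(q)[0])/1000-OB; print("  f,g",np.round(1000*np.array([r@U(AB),r@U(AB+np.pi/2)]),1))
a=cv2.imread("pics/wrist9.png")[:,:]; b=cv2.imread("pics/top9.png")[150:310,180:460]
cv2.imwrite("pics/m4.png",np.hstack([cv2.resize(a,(480,300)),cv2.resize(b,(320,183)).copy() if 0 else cv2.copyMakeBorder(cv2.resize(b,(320,183)),0,117,0,0,cv2.BORDER_CONSTANT)]))
E
```

```text
7 0.11382627525988
t 34.2 tcp [474.5  44.5 111.7] F [-0.7 -0.1  0.2] gap 0.0100 grip 58.8
t 35.6 tcp [474.5  44.1 111.7] F [-0.4 -0.6  0. ] gap 0.0341 grip 0.0
t 37.1 tcp [474.2  44.  219.5] F [ 0.1 -1.1 -0.6] gap 0.0338 grip 0.0
wrist blue 1359 (array([482.1, 152.3]), 150.7, 128.1, 85.62)
  f,g [-7.   0.3]
side blue 106 (array([481.8, 151.9]), 153.1, 129.0, 85.39)
  f,g [-7.5  0.5]
top blue 90 (array([484.1, 177.8]), 104.2, 129.7, 84.04)
  f,g [18.5  0.2]
```

View pics/m4.png

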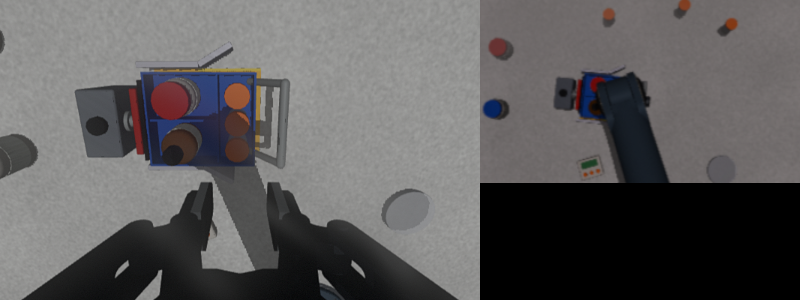

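The wrist view shows the caddy parked between the rails, nose at the buffer near (143,118), bottles upright. It sits at bay x = -7 mm, y = 0.3 mm, yaw within 0.1°, with the gripper clear.

```bash
python3 -c "
from rig import *
print(finish_job())"
```

```text
the job is handed in; nothing more can be done
None
```

The caddy is parked in the bay at the buffer, centred to 0.3 mm and square to 0.1°, after a lean of about 9.5 N held for over 1 s, and the job is handed in with the gripper clear; the castors were not checked by camera, only pushed 120 mm straight before steering.

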